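# Switch off the copier under its red guard

## Robot

A 7-joint arm with a two-finger parallel gripper is mounted at the origin on the work surface. World frame = base frame: x ahead of the robot, y to its left, z up, the work surface at z = 0. Lengths are in m, angles in rad, forces in N, time in s.
With the tool pointing down it reaches from about 0.4 to 0.9 m from the base axis. Payload 5.6 kg.
Tool frame: the origin (TCP) lies midway between the tips of the shut fingers; the grasp point (between the pads) lies 19 mm behind it; z points along the fingers, y is the line along which they close (so a half turn about z gives the same grasp; the last joint's range is limited). The gripper opens to 92 mm and grips with 3 to 60 N. Pads are 20 mm wide; open, the fingers measure 128 mm over their backs; the gripper's body (75 mm by 189 mm) begins 69 mm behind the grasp point.
Start: joints at [-1.358, 0.468, -0.012, 1.603, 0.006, 1.071, -0.056], TCP at [0.165, 0.629, 0.186] pointing down, gripper open.
Joint ranges: [-2.53, 2.53], [-0.31, 2.02], [-1.57, 1.55], [0.28, 2.44], [-1.29, 4.43], [0.15, 1.84], [-2.92, 2.92]. Speed limits (rad/s): [2.57, 2.57, 3.14, 3.14, 3.14, 3.14, 3.14].

## Interface

Orientations are given as a unit quaternion [w, x, y, z].
In Python, from bench import arm gives the robot as it stands.
- The arm moves only by the tool carry_out, never from a script. Its argument "rows" is one flat list of numbers, 7 for each row, row after row: the shift along the tool's x, y, z in m, then the turn, a rotation vector about the tool's x, y, z in units of 5 degrees (1.0 is 5 degrees), then the gripper command: -1 is shut, 1 is fully open, values between are in proportion. A call has 1 to 8 rows; each row is the pose to reach, as a shift and turn from the pose commanded when the call began, along the tool's axes at that moment; what a row does not reach only later rows make up. A row lasts 1/10 s, in which the tool goes at most 50 mm and 8.59 degrees, less where a joint would pass 70% of its speed; a pose out of reach is approached as far as the arm can. A call with a gripper value outside its range is refused whole. The fingers move at their own pace and stop on an object; the grip force is fixed at half the most. Time passes only in rows, so rows that repeat a pose let the fingers close. It gives the time, the measured TCP pose, the force, the opening and the grip force at its end, in the units of the state.
- arm.get_state(): the state, without advancing time (a new reading comes with each control period).
- arm.capture(name): name is "side" or "top"; returns a dict with "color" (480x640x3 uint8, red, green, blue), "z_map" (480x640 float32, m along the optical axis (not along the pixel's ray), 0 where there is no reading), "fx", "fy", "cx", "cy" (pixels), "xyz" and "orientation" of the camera in the world. Camera axes: x right, y down, z forward; pixel columns grow to the right and rows downward; lengths in m; the calibration is good to about 2 mm. A picture is of the moment at which its call begins.
- arm.hand_in(): hands the job in; it is judged then, once.
Trained networks look in a picture, given as the dict that the camera call returned (one of the last four; its "shot" number tells which), for a name from the list of things; names that differ only in an ending like _2 or _b are one class to them, and where a whole thing is asked for, a point or a joint stands for the part that bears it (a point fixed in the world has none). Each returns a list of dicts, best first, with "conf" (0 to 1); they miss things now and then, are a little off and sometimes report something else, mostly with a low value. They report only what shows in the picture. A call takes as long as a camera call. They do not tell look-alikes from the thing itself.
- arm.outline_of(target, picture): "region" (480x640 bool, what is visible of it) and "rect" ([left, top, width, height] in pixels, round what is visible of it).
- arm.mark_of(target, picture): "location" ([column, row] in pixels: a listed point, or the origin of a listed thing).
The state is a dict: "clock": time; "joint_pos": joint angles; "joint_vel": joint speeds; "joint_efforts": joint torques, N m; "eef_pos": TCP position; "ee_rot": TCP orientation; "contact_force": force on the tool from outside, world axes, zero at the start; "ft_torque": the same for the moment, N m; "finger_gap": opening from 0.0 (shut) to 1.0 (fully open); "finger_force": force on a finger pad.
Only numpy, scipy, OpenCV 4.12 (cv2) and the standard library are available. Lean on these libraries where they do the work, as an engineer would, in place of code of your own. Each camera call takes 0.05 s, during which the arm holds its last target. There are 200 camera calls.

## Task

Switch the copier off for service: with a fingertip, gently lift the red guard up and back until it stays open by itself, push the toggle beneath it all the way over from the green dot to the white dot, then tip the guard forward again so that it drops fully shut. Leave the blue-guarded switch alone and do not disturb the cup, the stapler or the toner jar; nothing needs gripping.

Things in the scene. Friction and masses are not known exactly. Their poses are not given: they have to be found in the camera images.
- red_box: copier's switch box: cream plastic, fixed, 110 (x) x 100 (y) x 60 (z) mm, red guard on its flat top (the deck, 60 mm above the table). Origin at the centre of its underside; x points from the guard's lip to its hinge (to the robot's left; yaw 1.15 to 1.85 rad), y towards the robot, z up: the 'box frame' used below. Left or right of its blue twin, 0.33 m or more apart
- red_guard (a joint): angle of the red guard: 0 shut, 1.9 rad fully open (leaning back over the hinge, to the robot's left, on its stop). A hollow 80 g cover, open below, 85 (x) x 80 (y) x 50 mm high, walls 4 mm, hinged along y at its far lower edge; shut, it covers the toggle. It falls shut by itself from below 1.05 rad, open from above 1.2 rad, damped, within 1 s. About 0.4 N at the lip lifts it
- red_lip (a point): middle of the front edge of the red guard's lip, on the underside; moves with the guard. The lip is a flat flange 80 mm wide (y), 4 mm thick, level with the guard's lower edge; it reaches 40 mm out from the front wall and 30 mm past the box, so a finger tilted 45 degrees fits below it from the front (the robot's right). Shut: x -85, y 0, z 64 mm in the box frame; 125 mm from the hinge line
- red_hinge (a point): middle of the red guard's hinge line (along the box's y): x 40, y 0, z 64 mm in the box frame
- red_toggle (a joint): angle of the toggle under the red guard: 0 leans to the green dot (on, the box's +y side, nearer the robot, 0.45 rad from upright), 0.9 to the white dot (off, the -y side, farther). Starts between 0 and 0.12, pivots about the box's x direction at x -20, y 0, z 60 mm in the box frame, and stays where it is left (about 2 N at its tip moves it; hard stops at both ends)
- red_tip (a point): top end of the toggle under the red guard: a white knob 14 mm thick on a steel stem, 39 mm from its pivot; moves with the toggle
- blue_box: the twin switch box with a blue guard (for the finisher), same build and sizes and axes as red_box; fixed; to be left alone
- blue_guard (a joint): angle of the blue guard, 0 shut; leave shut
- blue_toggle (a joint): angle of the toggle under the blue guard, 0 at the start; leave as it is
- cup: white cup, 64 mm across, 85 mm high, loose; origin at the centre of its underside
- stapler: dark stapler, 130 x 36 x 56 mm, lying along its x, loose; origin at the centre of its underside
- toner: black toner jar with a yellow cap, 64 mm across, 100 mm high, loose; origin at the centre of its underside
Things that resemble listed ones, but are neither listed nor needed, are in the scene too. Of the things that look like the red_box, the largest one is meant.

How it is judged:
By the outcome, as a careful person would: the job done as asked, in the order asked, and still so for the second after the job is handed in, with the robot touching nothing.
It also fails if it takes over 64 s, if anything falls off the work surface, if the arm or the gripper's body presses on something with over 40 N, if the wrist force passes 120 N, or if a joint passes its speed limit or range.

## Working session

There is one attempt and no reset: what is moved stays moved. The work goes in short steps, Python scripts to look and compute and a tool call to move; the robot and the scene stay as the last step left them, time stands still between calls to the robot, and variables do not carry over. Pictures are saved under pics/ and viewed, at most 10 in all, crops included, and the job is handed in when it is done.

Besides the shell and the picture viewer there is one more tool, called after "Call:" as name(argument=value, ...), one argument or row to a line, values as JSON. carry_out: Moves the arm, as the interface text tells. Its arguments: {"type":"object","properties":{"rows":{"type":"array"}},"required":["rows"]}

```bash
mkdir -p pics; ls
cat > h.py <<'E'
import numpy as np, cv2
from scipy.spatial.transform import Rotation as R
from bench import arm
def rot(q): return R.from_quat([q[1],q[2],q[3],q[0]])
def cloud(p):
    z=p["z_map"]; v,u=np.mgrid[:480,:640]
    c=np.stack([(u-p["cx"])/p["fx"]*z,(v-p["cy"])/p["fy"]*z,z],-1)
    w=c@rot(p["orientation"]).as_matrix().T+np.array(p["xyz"]); w[z==0]=np.nan
    return w
def proj(p,X):
    c=rot(p["orientation"]).inv().apply(np.atleast_2d(X)-np.array(p["xyz"]))
    return np.c_[c[:,0]/c[:,2]*p["fx"]+p["cx"],c[:,1]/c[:,2]*p["fy"]+p["cy"]]
def save(p,n): cv2.imwrite("pics/"+n+".png",p["color"][:,:,::-1])
E
python3 - <<'E'
from h import *
s=arm.get_state(); print(s)
for n in("side","top"):
    p=arm.capture(n); save(p,n+"0"); W=cloud(p); print(n,p["xyz"],p["orientation"])
    for t in("red_box","red_guard","red_lip","red_hinge","blue_box","cup","stapler","toner"):
        for o in arm.outline_of(t,p)[:3]:
            m=o["region"]; q=W[m]; print(t,round(o["conf"],2),o["rect"],np.nanmedian(q,0).round(3),np.nanpercentile(q[:,2],98).round(3))
        for o in arm.mark_of(t,p)[:3]:
            c,r=np.round(o["location"]).astype(int); print("  mark",round(o["conf"],2),c,r,W[min(max(r,0),479),min(max(c,0),639)].round(3))
E
```

```text
pics
{'clock': 0.0, 'joint_pos': array([-1.35798788,  0.46837754, -0.01158713,  1.60361719,  0.00604548,
        1.07139913, -0.05627361]), 'joint_vel': array([-0.00133302,  0.00023353,  0.00028963,  0.00065931, -0.00054235,
        0.00075668,  0.00042543]), 'joint_efforts': array([-2.26423499e-04, -5.20570564e+01, -1.24874702e-02, -2.43742096e+01,
       -5.66233043e-02,  1.73392851e-02,  1.65443407e-04]), 'eef_pos': array([0.16440291, 0.62821138, 0.18484284]), 'ee_rot': array([-2.77081191e-05,  1.27570502e-01,  9.91829111e-01, -8.83617458e-04]), 'contact_force': array([0.02188085, 0.92805263, 0.66253732]), 'ft_torque': array([-0.00605398,  0.00479954,  0.02535376]), 'finger_force': 0.0, 'finger_gap': 1.000095785966003}
side [ 0.16275307 -0.80473242  1.11754162] [-0.34639339  0.91162624 -0.20561063  0.08169147]
red_box 0.96 [323.1, 283.3, 50.5, 69.8] [ 0.529 -0.215  0.092] 0.116
red_box 0.85 [267.3, 330.1, 40.0, 53.2] [ 0.376 -0.233  0.066] 0.083
red_box 0.59 [314.5, 396.6, 42.3, 58.2] [ 0.399 -0.41   0.072] 0.083
  mark 0.94 286 361 [ 0.372 -0.24   0.067]
  mark 0.74 437 321 [ 0.735 -0.263  0.01 ]
  mark 0.73 332 431 [ 0.388 -0.418  0.08 ]
red_guard 0.97 [328.8, 284.3, 42.6, 63.3] [ 0.533 -0.216  0.109] 0.116
red_guard 0.65 [320.6, 400.5, 33.0, 55.3] [ 0.403 -0.412  0.078] 0.083Traceback (most recent call last):
  File "<stdin>", line 8, in <module>
ValueError: it knows: blue_box, cup, red_box, red_hinge, red_lip, red_tip, stapler, toner
```

View pics/side0.png

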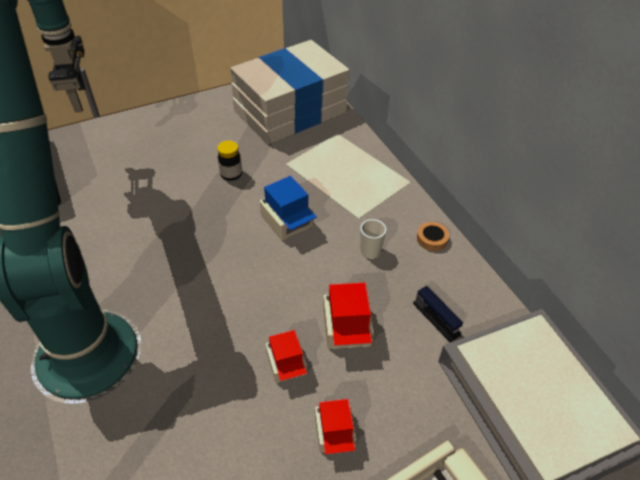

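The side view shows three red-guarded boxes, at (349,315), (286,355) and (336,425). The first is the largest and its top is at 0.116 m, matching the expected 0.114. The blue twin is at (288,207).

Run:
```python
from h import *
for n in("side","top"):
    p=arm.capture(n); save(p,n+"1"); W=cloud(p); print(n,p["xyz"],p["orientation"],p["fx"])
    for t in("red_box","red_lip","red_hinge","blue_box","cup","stapler","toner"):
        for o in arm.outline_of(t,p)[:1]:
            m=o["region"]; q=W[m]; print(t,round(o["conf"],2),np.round(o["rect"]),np.nanmedian(q,0).round(3),np.nanpercentile(q[:,2],98).round(3))
        for o in arm.mark_of(t,p)[:3]:
            c,r=np.round(o["location"]).astype(int); print("  mark",t,round(o["conf"],2),c,r,W[min(max(r,0),479),min(max(c,0),639)].round(3))
    # red plateau of large guard
    hsv=cv2.cvtColor(p["color"],cv2.COLOR_RGB2HSV)
    red=((hsv[...,0]<8)|(hsv[...,0]>172))&(hsv[...,1]>180)
    near=np.hypot(W[...,0]-.53,W[...,1]+.22)<.14
    for lo,hi,nm in((.108,.122,"top"),(.058,.076,"lip")):
        m=red&near&(W[...,2]>lo)&(W[...,2]<hi); q=W[m]
        if len(q)>20:
            r=cv2.minAreaRect(q[:,:2].astype(np.float32)*1000); print(nm,len(q),r,np.median(q,0).round(4), cv2.boxPoints(r).round(0).tolist())
    if n=="top":
        m=red&near; ys,xs=np.nonzero(m)
        if len(ys):
            c=p["color"][max(ys.min()-60,0):ys.max()+60,max(xs.min()-60,0):xs.max()+60]; cv2.imwrite("pics/crop1.png",cv2.resize(c,None,fx=3,fy=3)[:600,:800,::-1])
```

```text
side [ 0.16275307 -0.80473242  1.11754162] [-0.34639339  0.91162624 -0.20561063  0.08169147] 578.9731861263989
red_box 0.79 [324. 282.  49.  68.] [ 0.529 -0.215  0.092] 0.116
  mark red_box 0.9 349 326 [ 0.525 -0.224  0.074]
  mark red_box 0.88 288 366 [ 0.375 -0.241  0.045]
  mark red_box 0.75 333 431 [ 0.39  -0.417  0.076]
red_lip 0.77 [319. 401.  36.  53.] [ 0.402 -0.412  0.077] 0.083
  mark red_lip 0.78 356 348 [ 0.539 -0.239 -0.003]
  mark red_lip 0.75 296 378 [ 0.389 -0.25  -0.002]
  mark red_lip 0.74 341 454 [ 0.4   -0.436 -0.   ]
red_hinge 0.9 [320. 282.  54.  67.] [ 0.53  -0.214  0.09 ] 0.116
  mark red_hinge 0.81 334 407 [ 0.412 -0.377  0.08 ]
  mark red_hinge 0.15 354 346 [ 0.534 -0.239  0.009]
blue_box 0.92 [261. 176.  54.  68.] [0.541 0.142 0.072] 0.116
  mark blue_box 0.92 286 223 [0.528 0.117 0.064]
cup 0.95 [362. 221.  23.  39.] [ 0.703 -0.014  0.056] 0.086
  mark cup 0.93 372 249 [ 0.693 -0.03   0.037]
stapler 0.86 [418. 289.  46.  52.] [ 0.735 -0.261  0.047] 0.058
  mark stapler 0.97 439 320 [ 0.741 -0.261  0.008]
  mark toner 0.83 231 170 [0.477 0.382 0.046]
  mark
[... 1403 characters left out ...]
  25.] [ 0.712 -0.008  0.027] 0.089
  mark cup 0.74 341 191 [ 0.707 -0.013  0.004]
stapler 0.82 [401. 171.  46.  18.] [ 0.736 -0.249  0.054] 0.064
  mark stapler 0.97 424 184 [ 0.725 -0.249  0.049]
  mark stapler 0.22 274 244 [0.544 0.171 0.114]
  mark toner 0.63 197 263 [0.489 0.39  0.067]
top 484 ((544.2826538085938, -187.0589141845703), (83.56855773925781, 74.43498229980469), 70.2282485961914) [ 0.5464 -0.1881  0.1138] [[495.0, -214.0], [565.0, -239.0], [593.0, -160.0], [523.0, -135.0]]
lip 172 ((474.143310546875, -235.96726989746094), (40.785194396972656, 170.35499572753906), 76.54645538330078) [ 0.5188 -0.2447  0.0686] [[387.0, -236.0], [552.0, -276.0], [562.0, -236.0], [396.0, -196.0]]
```

View pics/top1.png

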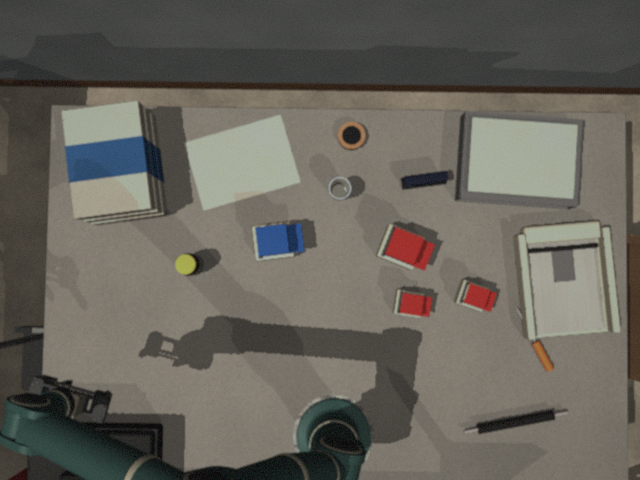

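View pics/crop1.png

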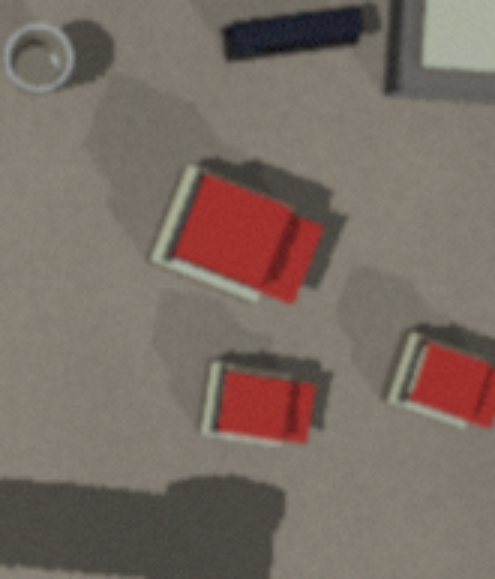

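Red look-alikes in the top view are at (405,247), (412,302) and (477,295). I choose (405,247): it is the largest, its top is 84x79 mm at z 0.114, and it sits 0.35 m from the blue twin at (278,240). The crop confirms the choice, with the lip facing right.

Box estimate: origin (0.544,-0.185), yaw 70°. Next come the approach waypoints.

```bash
cat >> h.py <<'E'
O=np.array([.5445,-.1848,0]); YAW=np.deg2rad(70)
def b2w(b): return O+R.from_euler('z',YAW).apply(np.array(b)/1000)
def w2b(w): return R.from_euler('z',-YAW).apply(np.array(w)-O)*1000
def ori(yaw_y,tilt): # tool y azimuth, tilt of z towards tool x (deg)
    a=np.deg2rad(yaw_y); y=np.array([np.cos(a),np.sin(a),0]); z=np.array([0,0,-1.]); x=np.cross(y,z)
    return R.from_matrix(np.c_[x,y,z])*R.from_euler('y',tilt,degrees=True)
def plan(wps,p0=None,r0=None):
    "wps: (world xyz, Rotation); prints rows relative to the pose at start"
    s=arm.get_state()
    p0=np.array(s["eef_pos"]) if p0 is None else p0; r0=rot(s["ee_rot"]) if r0 is None else r0
    for p,r in wps: print((r0.inv().apply(np.array(p)-p0)).round(3),(np.rad2deg((r0.inv()*r).as_rotvec())/5).round(1))
def bx(b,tilt,yy=-20): return (b2w(b),ori(yy,tilt))
def st():
    s=arm.get_state(); r=rot(s["ee_rot"]).as_matrix()
    print("t",round(s["clock"],2),"box",w2b(s["eef_pos"]).round(1),"z_tool(box)",R.from_euler('z',-YAW).apply(r[:,2]).round(3),"y",R.from_euler('z',-YAW).apply(r[:,1]).round(3),"F",np.round(s["contact_force"],2),"q",s["joint_pos"].round(2))
E
python3 - <<'E'
from h import *
a=((.42,.45,.36),ori(47,0)); b=((.56,.08,.36),ori(8,0)); c=bx((-160,0,220),0)
plan([a]); plan([b],*[np.array(a[0]),a[1]]); plan([c],np.array(b[0]),b[1])
E
```

```text
[-0.292 -0.108 -0.174] [-0.   0.   5.7]
[-0.355 -0.175  0.   ] [0.  0.  7.8]
[-0.401 -0.127  0.14 ] [0.  0.  5.6]
```

Call:
carry_out(
  rows=[-0.02,-0.01,-0.04,0,0,0.5,-1,-0.06,-0.02,-0.08,0,0,1.3,-1,-0.1,-0.035,-0.12,0,0,2.1,-1,-0.14,-0.05,-0.15,0,0,3.0,-1,-0.18,-0.065,-0.17,0,0,3.8,-1,-0.22,-0.08,-0.174,0,0,4.6,-1,-0.26,-0.095,-0.174,0,0,5.2,-1,-0.292,-0.108,-0.174,0,0,5.7,-1],
)

```text
clock: 2.5
eef_pos: [0.4229, 0.4478, 0.3609]
ee_rot: [0.001, 0.37, 0.929, 0.001]
contact_force: [-0.6, 0.1, -0.4]
finger_gap: 0.323
finger_force: 0.0
```

Call:
carry_out(
  rows=[-0.045,-0.022,0,0,0,1,-1,-0.09,-0.044,0,0,0,2,-1,-0.134,-0.066,0,0,0,3,-1,-0.178,-0.088,0,0,0,4,-1,-0.222,-0.11,0,0,0,5,-1,-0.266,-0.132,0,0,0,6,-1,-0.31,-0.154,0,0,0,7,-1,-0.355,-0.175,0,0,0,7.8,-1],
)

```text
clock: 3.3
eef_pos: [0.5591, 0.0781, 0.3602]
ee_rot: [0.0, 0.658, 0.753, 0.001]
contact_force: [1.3, 0.0, 0.2]
finger_gap: 0.006
finger_force: 0.0
```

Run:
```python
from h import *
st(); plan([bx((-160,0,220),0),bx((-160,0,220),45)])
```

```text
t 3.3 box [252.1  76.2 360.2] z_tool(box) [ 0.001 -0.    -1.   ] y [ 0.464 -0.886  0.001] F [1.31 0.04 0.23] q [-0.63  0.2   0.52  1.61 -0.1   1.36  0.03]
[-0.4   -0.124  0.14 ] [ 0.  -0.   5.5]
[-0.4   -0.124  0.14 ] [-2.2  8.8  5.2]
```

Call:
carry_out(
  rows=[-0.045,-0.014,0,0,0,0.6,-1,-0.09,-0.028,0,0,0,1.3,-1,-0.135,-0.042,0,0,0,2,-1,-0.18,-0.056,0,0,0,2.6,-1,-0.225,-0.07,0,0,0,3.2,-1,-0.27,-0.084,0,0,0,3.9,-1,-0.315,-0.098,0,0,0,4.5,-1,-0.36,-0.112,0,0,0,5.0,-1],
)

```text
clock: 4.1
eef_pos: [0.4966, -0.2935, 0.3602]
ee_rot: [0.0, 0.805, 0.593, 0.001]
contact_force: [0.9, -0.7, 0.2]
finger_gap: 0.005
finger_force: 0.0
```

Run:
```python
from h import *
st(); plan([bx((-160,0,220),45)])
```

```text
t 4.1 box [-118.6    7.8  360.2] z_tool(box) [ 0.001 -0.001 -1.   ] y [ 0.048 -0.999  0.001] F [ 0.92 -0.67  0.19] q [-0.17  0.25  0.81  1.6  -0.19  1.37  0.36]
[-0.042  0.006  0.14 ] [-0.2  9.   0.5]
```

Call:
carry_out(
  rows=[-0.006,0.001,0.02,0,1.2,0.1,-1,-0.012,0.002,0.04,0,2.4,0.1,-1,-0.018,0.003,0.06,-0.1,3.6,0.2,-1,-0.024,0.004,0.08,-0.1,4.8,0.3,-1,-0.03,0.005,0.1,-0.1,6,0.4,-1,-0.036,0.006,0.12,-0.2,7.2,0.5,-1,-0.042,0.006,0.14,-0.2,8.4,0.5,-1,-0.042,0.006,0.14,-0.2,9,0.5,-1],
)

```text
clock: 4.9
eef_pos: [0.4879, -0.335, 0.2155]
ee_rot: [-0.223, 0.757, 0.528, 0.313]
contact_force: [0.7, 0.8, -0.5]
finger_gap: 0.003
finger_force: 0.0
```

Run:
```python
from h import *
st(); plan([bx((-160,0,220),45),bx((-120,0,83),45),bx((-120,0,40),45),bx((-78,0,41),45)])
p=arm.capture("side"); c=p["color"][180:460,200:480]; cv2.imwrite("pics/s2.png",cv2.resize(c,None,fx=2,fy=2,interpolation=3)[:,:,::-1])
```

```text
t 4.9 box [-160.5    1.8  215.5] z_tool(box) [ 0.71   0.005 -0.704] y [-0.001 -1.    -0.007] F [ 0.66  0.78 -0.51] q [ 0.51  0.69  0.62  1.55 -0.9   1.69  0.99]
[ 0.004  0.002 -0.003] [-0.1 -0.1 -0.1]
[-0.066  0.003  0.122] [-0.1 -0.1 -0.1]
[-0.096  0.003  0.152] [-0.1 -0.1 -0.1]
[-0.066  0.003  0.181] [-0.1 -0.1 -0.1]
```

View pics/s2.png

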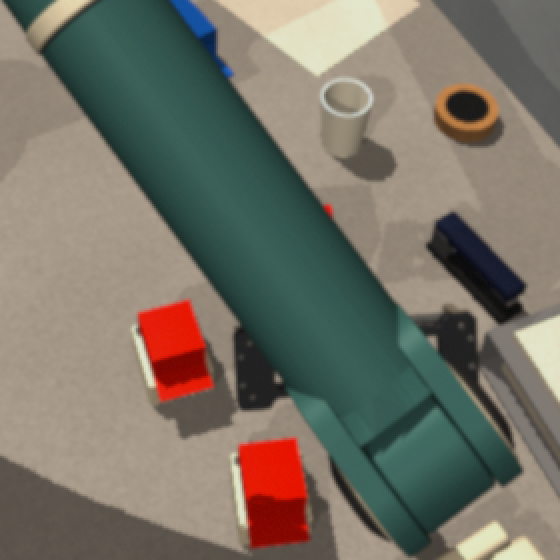

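The picture shows the gripper tilted above and in front of the guard at crop (350,360). It is clear of the decoys at (175,350) and (270,490), and clear of the stapler. I now slide in below the lip along the tool axis.

Run:
```python
from h import *
plan([bx((-125,0,130),45),bx((-118,0,68),45),bx((-80,0,30),45)])
p=arm.capture("top"); W=cloud(p); hsv=cv2.cvtColor(p["color"],cv2.COLOR_RGB2HSV)
red=((hsv[...,0]<8)|(hsv[...,0]>172))&(hsv[...,1]>150)
m=red&(np.hypot(W[...,0]-.404,W[...,1]+.39)<.08)&(W[...,2]>.03)
q=(R.from_euler('z',-YAW).apply(W[m]-O)*1000); print(len(q),q.min(0),q.max(0))
```

```text
[-0.035  0.002  0.086] [-0.1 -0.1 -0.1]
[-0.075  0.003  0.134] [-0.1 -0.1 -0.1]
[-0.075  0.003  0.188] [-0.1 -0.1 -0.1]
523 [-298.83063161   27.58313398   36.4627047 ] [-212.05262278   82.44444639   94.0594291 ]
```

Decoy 3's red part ends at box x = -212, which leaves enough clearance.

Call:
carry_out(
  rows=[-0.01,0.001,0.03,0,0,0,-1,-0.02,0.001,0.06,0,0,0,-1,-0.035,0.002,0.086,-0.1,-0.1,-0.1,-1,-0.048,0.002,0.102,-0.1,-0.1,-0.1,-1,-0.062,0.003,0.12,-0.1,-0.1,-0.1,-1,-0.075,0.003,0.134,-0.1,-0.1,-0.1,-1,-0.075,0.003,0.134,-0.1,-0.1,-0.1,-1],
)

```text
clock: 5.7
eef_pos: [0.5068, -0.2945, 0.0702]
ee_rot: [-0.215, 0.756, 0.534, 0.312]
contact_force: [0.6, 0.6, -0.8]
finger_gap: 0.003
finger_force: 0.0
```

Run:
```python
from h import *
st(); plan([bx((-80,0,30),45)])
p=arm.capture("side"); c=p["color"][240:460,240:460]; cv2.imwrite("pics/s3.png",cv2.resize(c,None,fx=2.5,fy=2.5,interpolation=3)[:,:,::-1])
for o in arm.mark_of("red_lip",p)[:3]: print(o)
```

```text
t 5.7 box [-116.    -2.1   70.2] z_tool(box) [ 0.702 -0.003 -0.713] y [ 0.005 -1.     0.009] F [ 0.59  0.55 -0.85] q [ 0.48  0.84  0.55  1.67 -1.    1.48  1.15]
[-0.003 -0.002  0.054] [0.  0.1 0.1]
{'location': [338.4, 455.5], 'conf': 0.8}
{'location': [368.3, 248.8], 'conf': 0.59}
{'location': [294.4, 375.1], 'conf': 0.57}
```

View pics/s3.png

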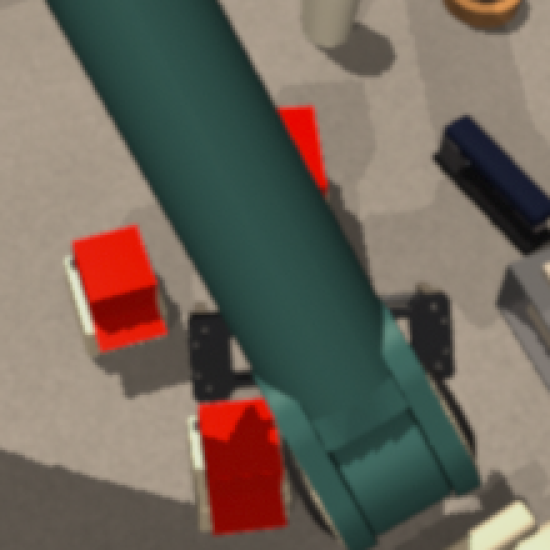

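The gripper is clear of the stapler and of decoy 3, and there is no contact force. I insert beneath the lip.

Call:
carry_out(
  rows=[-0.003,-0.001,0.015,0,0,0,-1,-0.004,-0.002,0.03,0,0,0,-1,-0.004,-0.002,0.045,0,0,0,-1,-0.004,-0.002,0.054,0,0,0,-1,-0.004,-0.002,0.054,0,0,0,-1],
)

```text
clock: 6.3
eef_pos: [0.5179, -0.2598, 0.0297]
ee_rot: [-0.215, 0.755, 0.534, 0.313]
contact_force: [-0.1, 0.9, 0.1]
finger_gap: 0.004
finger_force: 0.0
```

Run:
```python
from h import *
st()
# lip arc: touch point at radius r on underside; finger face normal (.707,.707) until 45deg, then tip corner A
s=arm.get_state(); T0=w2b(s["eef_pos"])
W=[]
for th in np.deg2rad([5,12,20,28,36,44,52,60,67,72,76,80]):
    if th<np.pi/4: # lip edge on the face, 16 mm from corner
        e=np.array([40-125*np.cos(th),64+125*np.sin(th)]); A=e+16*np.array([.707,-.707])
    else: A=np.array([40-110*np.cos(th),64+110*np.sin(th)])
    t=A-7; W.append(bx((t[0],0,t[1]),45)); print(np.rad2deg(th).round(),t.round(0))
plan(W)
```

```text
t 6.3 box [-79.6  -0.6  29.7] z_tool(box) [ 0.702 -0.003 -0.712] y [ 0.006 -1.     0.01 ] F [-0.11  0.88  0.14] q [ 0.44  0.87  0.52  1.73 -1.05  1.4   1.18]
5.0 [-80.  57.]
12.0 [-78.  72.]
20.0 [-73.  88.]
28.0 [-66. 104.]
36.0 [-57. 119.]
44.0 [-46. 133.]
52.0 [-35. 144.]
60.0 [-22. 152.]
67.0 [-10. 158.]
72.0 [ -1. 162.]
76.0 [  6. 164.]
80.0 [ 14. 165.]
[ 0.018 -0.    -0.02 ] [0.  0.1 0.1]
[ 0.031 -0.    -0.029] [0.  0.1 0.1]
[ 0.046  0.    -0.037] [0.  0.1 0.1]
[ 0.062  0.    -0.044] [0.  0.1 0.1]
[ 0.079  0.    -0.048] [0.  0.1 0.1]
[ 0.096  0.001 -0.049] [0.  0.1 0.1]
[ 0.112  0.001 -0.05 ] [0.  0.1 0.1]
[ 0.127  0.001 -0.047] [0.  0.1 0.1]
[ 0.14   0.001 -0.043] [0.  0.1 0.1]
[ 0.149  0.001 -0.039] [0.  0.1 0.1]
[ 0.155  0.001 -0.035] [0.  0.1 0.1]
[ 0.162  0.001 -0.031] [0.  0.1 0.1]
```

Call:
carry_out(
  rows=[0.009,0,-0.01,0,0,0,-1,0.018,0,-0.02,0,0,0,-1,0.024,0,-0.024,0,0,0,-1,0.031,0,-0.029,0,0,0,-1,0.038,0,-0.033,0,0,0,-1,0.046,0,-0.037,0,0,0,-1,0.054,0,-0.04,0,0,0,-1,0.062,0,-0.044,0,0,0,-1],
)

```text
clock: 7.1
eef_pos: [0.5215, -0.2487, 0.1061]
ee_rot: [-0.214, 0.756, 0.534, 0.313]
contact_force: [1.3, -0.0, -0.6]
finger_gap: 0.004
finger_force: 0.0
```

Run:
```python
from h import *
st()
plan([bx(b,45) for b in ((-57,0,119),(-46,0,133),(-35,0,144),(-22,0,152))])
p=arm.capture("side"); W=cloud(p); hsv=cv2.cvtColor(p["color"],cv2.COLOR_RGB2HSV)
red=((hsv[...,0]<8)|(hsv[...,0]>172))&(hsv[...,1]>150)&(np.hypot(W[...,0]-.54,W[...,1]+.19)<.15)
q=R.from_euler('z',-YAW).apply(W[red]-O)*1000
print(len(q)); print(q[q[:,1]>-500][::max(1,len(q)//15)].round(0))
```

```text
t 7.1 box [-67.9  -0.2 106.1] z_tool(box) [ 0.701 -0.005 -0.713] y [ 0.004 -1.     0.012] F [ 1.29 -0.02 -0.61] q [ 0.4   0.75  0.55  1.74 -1.01  1.45  1.09]
[ 0.017 -0.    -0.002] [0.1 0.1 0.1]
[ 0.034  0.    -0.004] [0.1 0.1 0.1]
[ 0.05   0.    -0.004] [0.1 0.1 0.1]
[ 0.065  0.001 -0.001] [0.1 0.1 0.1]
277
[[ 126.  -56.   -1.]
 [ -49.  124.   83.]
 [ -51.  124.   79.]
 [ -55.  141.   80.]
 [ -58.  129.   79.]
 [ -61.  142.   79.]
 [ -67.  128.   82.]
 [ -68.  136.   77.]
 [ -72.  122.   78.]
 [ -77.  128.   79.]
 [ -82.  129.   78.]
 [ -89.  127.   82.]
 [ -94.  117.   81.]
 [ -99.  114.   78.]
 [-105.  114.   67.]
 [-104.  110.   45.]]
```

Call:
carry_out(
  rows=[0.009,0,-0.001,0,0,0,-1,0.017,0,-0.002,0,0,0,-1,0.026,0,-0.003,0,0,0,-1,0.034,0,-0.004,0,0,0,-1,0.042,0,-0.004,0,0,0,-1,0.05,0,-0.004,0,0,0,-1,0.058,0,-0.003,0,0,0,-1,0.065,0,-0.001,0,0,0,-1],
)

```text
clock: 7.95
eef_pos: [0.5365, -0.2056, 0.1523]
ee_rot: [-0.213, 0.756, 0.534, 0.313]
contact_force: [-0.4, -0.3, -0.3]
finger_gap: 0.004
finger_force: 0.0
```

Run:
```python
from h import *
st()
plan([bx(b,45) for b in ((-10,0,158),(-1,0,162),(6,0,164),(14,0,165))])
for n in("side","top"):
    p=arm.capture(n); W=cloud(p); hsv=cv2.cvtColor(p["color"],cv2.COLOR_RGB2HSV)
    q=(W-O)@R.from_euler('z',YAW).as_matrix()*1000
    m=((hsv[...,0]<8)|(hsv[...,0]>172))&(hsv[...,1]>150)&(abs(q[...,1])<60)&(q[...,0]>-120)&(q[...,0]<160)
    q=q[m]; print(n,len(q)); print(q[::max(1,len(q)//12)].round(0))
    if n=="top": cv2.imwrite("pics/t4.png",cv2.resize(p["color"][160:340,300:540],None,fx=2.5,fy=2.5,interpolation=3)[:,:,::-1])
```

```text
t 7.95 box [-22.2   0.4 152.3] z_tool(box) [ 0.701 -0.006 -0.713] y [ 0.004 -1.     0.012] F [-0.39 -0.34 -0.28] q [ 0.32  0.65  0.56  1.78 -1.    1.44  0.99]
[0.013 0.    0.004] [0.1 0.1 0.1]
[0.022 0.001 0.008] [0.1 0.1 0.1]
[0.028 0.001 0.011] [0.1 0.1 0.1]
[0.035 0.001 0.016] [0.1 0.1 0.1]
side 219
[[-34.  41.  99.]
 [-44.  32.  74.]
 [-45.  26.  68.]
 [-50.  27.  67.]
 [-55.  34.  68.]
 [-60.  19.  70.]
 [-61.  32.  66.]
 [-66.  18.  68.]
 [-67.  31.  63.]
 [-74.  21.  69.]
 [-74.  34.  63.]
 [-80.  22.  67.]
 [-84.  37.  68.]]
top 1057
[[ 40. -37. 116.]
 [ 40. -17. 111.]
 [ 20. -16. 113.]
 [-39. -32. 112.]
 [ 15.  -3. 114.]
 [ 16.   4. 119.]
 [  7.   6. 120.]
 [ 39.  27. 113.]
 [-15.  12. 104.]
 [  3.  28. 109.]
 [-30.  24. 111.]
 [-75.  15.  74.]
 [-77.  38.  72.]]
```

View pics/t4.png

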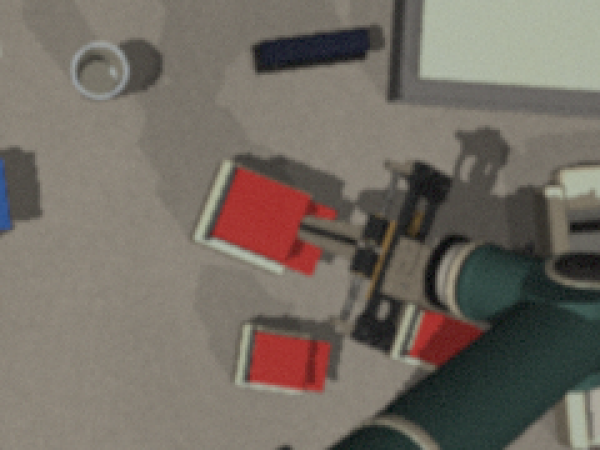

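The guard is still shut: its red top at crop (260,210) sits level at z 0.114, so the finger slipped off or missed the lip. The fingertip seems to end near crop (300,228). I check where the tip really is against the reported TCP.

Run:
```python
from h import *
st()
s=arm.get_state(); p=arm.capture("top"); W=cloud(p); print("tcp px",proj(p,s["eef_pos"]).round(1), "lip,hinge px",proj(p,[b2w((-85,0,64)),b2w((40,0,64))]).round(1))
q=(W-O)@R.from_euler('z',YAW).as_matrix()*1000
m=(q[...,2]>122)&(q[...,0]>-140)&(abs(q[...,1])<40)
f=q[m]; 
for a in range(-130,20,8):
    k=(f[:,0]>=a)&(f[:,0]<a+8)
    if k.any(): print(a,k.sum(),"y",f[k,1].min().round(),f[k,1].max().round(),"z",np.percentile(f[k,2],[5,50,95]).round())
u,v=proj(p,s["eef_pos"])[0].astype(int); im=cv2.resize(p["color"][v-45:v+45,u-50:u+70],None,fx=6,fy=6,interpolation=2)[:,:,::-1].copy()
for X in (s["eef_pos"],b2w((-85,0,68))):
    a=(proj(p,X)[0]-[u-50,v-45])*6; cv2.circle(im,tuple(int(t) for t in a),4,(0,255,0),1)
cv2.imwrite("pics/t5.png",im[:540,:720])
```

```text
t 8.05 box [-21.5   0.3 152.4] z_tool(box) [ 0.701 -0.005 -0.713] y [ 0.005 -1.     0.013] F [ 0.31 -0.64 -0.7 ] q [ 0.32  0.65  0.56  1.78 -1.    1.45  1.  ]
tcp px [[413.2 248.3]] lip,hinge px [[429.8 257.3]
 [388.2 241.5]]
-130 95 y -37.0 40.0 z [274. 289. 296.]
-122 116 y -39.0 40.0 z [275. 281. 289.]
-114 118 y -40.0 39.0 z [262. 270. 281.]
-106 73 y -39.0 38.0 z [261. 270. 275.]
-98 110 y -40.0 39.0 z [248. 268. 276.]
-90 102 y -27.0 33.0 z [222. 258. 270.]
-82 53 y -15.0 20.0 z [216. 224. 232.]
-74 50 y -14.0 19.0 z [207. 216. 223.]
-66 43 y -13.0 18.0 z [197. 207. 213.]
-58 42 y -12.0 17.0 z [192. 199. 207.]
-50 38 y -12.0 16.0 z [182. 190. 198.]
-42 25 y -9.0 14.0 z [176. 183. 188.]
-18 1 y -28.0 -28.0 z [125. 125. 125.]
-2 2 y -28.0 -5.0 z [122. 123. 124.]
```

View pics/t5.png

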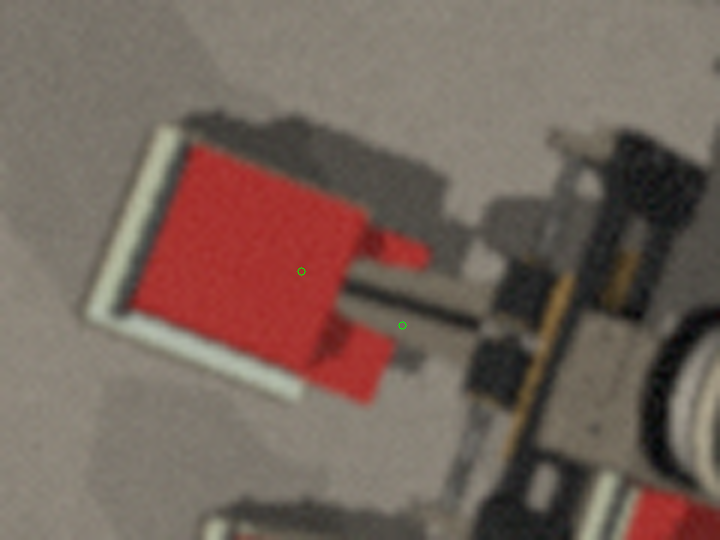

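The picture and the depth agree: the visible fingers end about 30 mm behind the reported TCP. The TCP circle is at (302,271) and the fingertip at (345,280). So the tip passed in front of the lip without ever going under it. I'll treat the real tip as 30 mm shorter and redo the insertion deeper, watching the force.

Run:
```python
from h import *
plan([bx(b,45) for b in ((-115,0,210),(-115,0,71))])
```

```text
[-0.026  0.001 -0.106] [0.1 0.1 0.1]
[-0.123 -0.001 -0.007] [0.1 0.1 0.1]
```

Call:
carry_out(
  rows=[-0.006,0,-0.035,0,0,0,-1,-0.015,0,-0.07,0,0,0,-1,-0.026,0.001,-0.106,0,0,0,-1,-0.055,0,-0.075,0.1,0.1,0.1,-1,-0.08,0,-0.05,0.1,0.1,0.1,-1,-0.105,0,-0.025,0.1,0.1,0.1,-1,-0.123,-0.001,-0.007,0.1,0.1,0.1,-1,-0.123,-0.001,-0.007,0.1,0.1,0.1,-1],
)

```text
clock: 8.9
eef_pos: [0.503, -0.2917, 0.0668]
ee_rot: [-0.223, 0.756, 0.53, 0.312]
contact_force: [0.5, 0.5, 0.7]
finger_gap: 0.003
finger_force: 0.0
```

Run:
```python
from h import *
st(); plan([bx((-61,0,17),45)])
p=arm.capture("top"); W=cloud(p); q=(W-O)@R.from_euler('z',YAW).as_matrix()*1000
m=(q[...,2]>30)&(q[...,0]<-88)&(q[...,0]>-230)&(abs(q[...,1])<22); f=q[m]
for a in range(-200,-85,8):
    k=(f[:,0]>=a)&(f[:,0]<a+8)
    if k.any(): print(a,k.sum(),"y",f[k,1].min().round(),f[k,1].max().round(),"z",np.percentile(f[k,2],[5,50,95]).round())
```

```text
t 8.9 box [-114.7    2.4   66.8] z_tool(box) [ 0.709  0.008 -0.705] y [ 0.003 -1.    -0.007] F [0.5  0.53 0.73] q [ 0.48  0.85  0.55  1.68 -1.    1.49  1.14]
[0.003 0.003 0.073] [-0.1 -0.  -0. ]
-200 38 y -20.0 21.0 z [176. 184. 189.]
-192 67 y -21.0 22.0 z [141. 182. 192.]
-184 77 y -21.0 22.0 z [132. 153. 183.]
-176 53 y -14.0 21.0 z [127. 137. 147.]
-168 40 y -13.0 20.0 z [122. 131. 140.]
-160 47 y -13.0 19.0 z [110. 122. 132.]
-152 37 y -10.0 18.0 z [107. 113. 120.]
-144 35 y -11.0 17.0 z [ 98. 106. 112.]
-136 26 y -8.0 16.0 z [ 90.  98. 108.]
```

This confirms it: the finger's upper face ends at x≈-130 while the TCP reads x=-115. I insert deeper.

Call:
carry_out(
  rows=[0.002,0.002,0.02,0,0,0,-1,0.003,0.003,0.038,0,0,0,-1,0.003,0.003,0.055,0,0,0,-1,0.003,0.003,0.066,0,0,0,-1,0.003,0.003,0.074,0,0,0,-1,0.003,0.003,0.074,0,0,0,-1],
)

```text
clock: 9.55
eef_pos: [0.5262, -0.2415, 0.0197]
ee_rot: [-0.221, 0.755, 0.531, 0.313]
contact_force: [-0.0, -0.1, 0.1]
finger_gap: 0.005
finger_force: 0.0
```

```bash
cat >> h.py <<'E'
OFF=np.array([-14.,28.]) # real upper tip corner A minus TCP in (x,z), tilt 45
E
python3 - <<'E'
from h import *
st(); W=[]
for d in [0,8,16,24,32,40,48,56,64,70,76,80]:
    th=np.deg2rad(d)
    if d<45: e=np.array([40-125*np.cos(th),64+125*np.sin(th)]); A=e+15*np.array([.707,-.707])
    else: A=np.array([40-110*np.cos(th),64+110*np.sin(th)])
    t=A-OFF; W.append(bx((t[0],0,t[1]),45)); print(d,t.round(0),end=' ')
print(); plan(W)
E
```

```text
t 9.55 box [-59.5  -2.2  19.7] z_tool(box) [ 0.708  0.005 -0.706] y [ 0.005 -1.    -0.002] F [-0.05 -0.07  0.11] q [ 0.42  0.88  0.5   1.74 -1.07  1.38  1.17]
0 [-60.  25.] 8 [-59.  43.] 16 [-56.  60.] 24 [-50.  76.] 32 [-41.  92.] 40 [-31. 106.] 48 [-20. 118.] 56 [ -8. 127.] 64 [  6. 135.] 70 [ 16. 139.] 76 [ 27. 143.] 80 [ 35. 144.] 
[ 0.003 -0.002 -0.005] [-0.1 -0.   0. ]
[ 0.017 -0.002 -0.016] [-0.1 -0.   0. ]
[ 0.031 -0.002 -0.026] [-0.1 -0.   0. ]
[ 0.047 -0.002 -0.033] [-0.1 -0.   0. ]
[ 0.064 -0.002 -0.038] [-0.1 -0.   0. ]
[ 0.081 -0.002 -0.041] [-0.1 -0.   0. ]
[ 0.098 -0.002 -0.041] [-0.1 -0.   0. ]
[ 0.113 -0.002 -0.039] [-0.1 -0.   0. ]
[ 0.128 -0.002 -0.035] [-0.1 -0.   0. ]
[ 0.138 -0.002 -0.031] [-0.1 -0.   0. ]
[ 0.148 -0.002 -0.025] [-0.1 -0.   0. ]
[ 0.155 -0.002 -0.021] [-0.1 -0.   0. ]
```

Call:
carry_out(
  rows=[0.003,-0.002,-0.005,0,0,0,-1,0.01,-0.002,-0.011,0,0,0,-1,0.017,-0.002,-0.016,0,0,0,-1,0.024,-0.002,-0.021,0,0,0,-1,0.031,-0.002,-0.026,0,0,0,-1,0.039,-0.002,-0.03,0,0,0,-1,0.047,-0.002,-0.033,0,0,0,-1],
)

```text
clock: 10.25
eef_pos: [0.5279, -0.2328, 0.0779]
ee_rot: [-0.22, 0.756, 0.531, 0.313]
contact_force: [0.2, 0.2, -0.4]
finger_gap: 0.003
finger_force: 0.2
```

```bash
cat >> h.py <<'E'
def guard(n="top"):
    p=arm.capture(n); W=cloud(p); hsv=cv2.cvtColor(p["color"],cv2.COLOR_RGB2HSV)
    q=(W-O)@R.from_euler('z',YAW).as_matrix()*1000
    m=((hsv[...,0]<8)|(hsv[...,0]>172))&(hsv[...,1]>150)&(abs(q[...,1])<55)&(q[...,0]>-120)&(q[...,0]<160)&(q[...,2]>50)
    q=q[m]; print(n,len(q))
    for a in range(-100,160,15):
        k=(q[:,0]>=a)&(q[:,0]<a+15)
        if k.sum()>3: print("  x",a,"n",k.sum(),"z",np.percentile(q[k,2],[5,50,95]).round(),"y",np.percentile(q[k,1],[5,95]).round())
    return p
E
python3 - <<'E'
from h import *
st(); guard()
plan([bx((t[0],0,t[1]),45) for t in ((-41,92),(-31,106),(-20,118),(-8,127))])
E
```

```text
t 10.25 box [-50.8  -0.9  77.9] z_tool(box) [ 0.707  0.003 -0.707] y [ 0.004 -1.     0.   ] F [ 0.18  0.18 -0.4 ] q [ 0.39  0.78  0.53  1.76 -1.04  1.42  1.1 ]
top 1368
  x -85 n 17 z [110. 117. 121.] y [-36.  16.]
  x -70 n 160 z [106. 113. 121.] y [-35.  34.]
  x -55 n 161 z [101. 107. 114.] y [-34.  33.]
  x -40 n 127 z [ 98. 107. 122.] y [-35.  33.]
  x -25 n 138 z [126. 139. 147.] y [-36.  34.]
  x -10 n 167 z [130. 138. 144.] y [-36.  34.]
  x 5 n 169 z [123. 130. 139.] y [-37.  34.]
  x 20 n 165 z [116. 124. 131.] y [-37.  33.]
  x 35 n 161 z [111. 118. 124.] y [-37.  34.]
  x 50 n 103 z [106. 111. 119.] y [-34.  33.]
[ 0.016 -0.001 -0.003] [-0.  -0.   0.1]
[ 0.032 -0.001 -0.006] [-0.  -0.   0.1]
[ 0.049 -0.001 -0.006] [-0.  -0.   0.1]
[ 0.064 -0.001 -0.004] [-0.  -0.   0.1]
```

The guard has lifted to about 24°, so I carry on along the arc.

Call:
carry_out(
  rows=[0.008,0,-0.001,0,0,0,-1,0.016,-0.001,-0.003,0,0,0,-1,0.024,-0.001,-0.004,0,0,0,-1,0.032,-0.001,-0.006,0,0,0,-1,0.04,-0.001,-0.006,0,0,0,-1,0.049,-0.001,-0.006,0,0,0,-1,0.056,-0.001,-0.005,0,0,0,-1,0.064,-0.001,-0.004,0,0,0,-1],
)

```text
clock: 11.1
eef_pos: [0.5413, -0.1922, 0.1254]
ee_rot: [-0.22, 0.756, 0.531, 0.313]
contact_force: [0.1, -1.3, -0.8]
finger_gap: 0.003
finger_force: 0.1
```

Run:
```python
from h import *
st(); guard()
plan([bx((t[0],0,t[1]),45) for t in ((6,135),(16,139),(27,143),(35,144))])
```

```text
t 11.1 box [ -8.1   0.5 125.4] z_tool(box) [ 0.707  0.003 -0.707] y [ 0.004 -1.    -0.001] F [ 0.08 -1.31 -0.77] q [ 0.32  0.68  0.54  1.8  -1.02  1.42  1.01]
top 1230
  x -55 n 4 z [57. 62. 65.] y [-31.  23.]
  x -40 n 58 z [161. 165. 173.] y [-36.  32.]
  x -25 n 185 z [141. 154. 164.] y [-35.  33.]
  x -10 n 158 z [131. 138. 145.] y [-35.  32.]
  x 5 n 148 z [139. 148. 154.] y [-36.  33.]
  x 20 n 163 z [150. 157. 166.] y [-35.  35.]
  x 35 n 183 z [137. 149. 160.] y [-36.  36.]
  x 50 n 172 z [116. 127. 139.] y [-36.  34.]
  x 65 n 158 z [ 94. 107. 119.] y [-36.  33.]
[0.015 0.    0.003] [-0. -0.  0.]
[0.025 0.    0.007] [-0. -0.  0.]
[0.036 0.    0.012] [-0. -0.  0.]
[0.042 0.    0.017] [-0. -0.  0.]
```

Call:
carry_out(
  rows=[0.008,0,0.001,0,0,0,-1,0.015,0,0.003,0,0,0,-1,0.02,0,0.005,0,0,0,-1,0.025,0,0.007,0,0,0,-1,0.03,0,0.01,0,0,0,-1,0.036,0,0.013,0,0,0,-1,0.04,0,0.016,0,0,0,-1,0.04,0,0.016,0,0,0,-1],
)

```text
clock: 11.95
eef_pos: [0.5548, -0.1544, 0.1422]
ee_rot: [-0.221, 0.755, 0.532, 0.313]
contact_force: [0.5, 0.6, 0.4]
finger_gap: 0.003
finger_force: 0.0
```

Run:
```python
from h import *
st(); guard()
plan([bx((-10,0,220),45)])
```

```text
t 11.95 box [ 32.    0.7 142.2] z_tool(box) [ 0.708  0.004 -0.707] y [ 0.005 -1.    -0.   ] F [0.45 0.61 0.37] q [ 0.25  0.63  0.53  1.83 -1.04  1.39  0.96]
top 599
  x 35 n 133 z [145. 155. 191.] y [-36.  33.]
  x 50 n 165 z [142. 149. 156.] y [-36.  35.]
  x 65 n 169 z [143. 148. 155.] y [-36.  35.]
  x 80 n 132 z [138. 148. 154.] y [-35.  36.]
[ 0.026  0.    -0.084] [-0. -0.  0.]
```

The guard is past 80° and tipping open by itself. I back out and come upright for the toggle.

Call:
carry_out(
  rows=[0.003,0,-0.02,0,0,0,-1,0.008,0,-0.04,0,0,0,-1,0.015,0,-0.06,0,0,0,-1,0.022,0,-0.075,0,0,0,-1,0.026,0,-0.084,0,0,0,-1],
)

```text
clock: 12.5
eef_pos: [0.5407, -0.1963, 0.2222]
ee_rot: [-0.219, 0.756, 0.531, 0.314]
contact_force: [-0.6, -1.1, 0.7]
finger_gap: 0.007
finger_force: 0.0
```

Run:
```python
from h import *
st(); plan([bx((-20,60,200),0),bx((-20,60,120),0)])
```

```text
t 12.5 box [-12.1  -0.4 222.2] z_tool(box) [ 0.706 -0.    -0.708] y [ 0.002 -1.     0.003] F [-0.64 -1.08  0.71] q [ 0.29  0.55  0.58  1.75 -0.95  1.51  0.88]
[-0.021 -0.06   0.01 ] [ 0. -9.  0.]
[-0.078 -0.061  0.067] [ 0. -9.  0.]
```

Call:
carry_out(
  rows=[-0.004,-0.012,0.002,0,-1.5,0,-1,-0.008,-0.024,0.004,0,-3,0,-1,-0.012,-0.036,0.006,0,-4.5,0,-1,-0.016,-0.048,0.008,0,-6,0,-1,-0.021,-0.06,0.01,0,-7.5,0,-1,-0.03,-0.06,0.02,0,-9,0,-1,-0.055,-0.06,0.044,0,-9,0,-1,-0.078,-0.061,0.067,0,-9,0,-1],
)

```text
clock: 13.3
eef_pos: [0.4822, -0.1781, 0.1172]
ee_rot: [0.0, 0.817, 0.577, 0.001]
contact_force: [0.4, -0.4, 0.0]
finger_gap: 0.005
finger_force: 0.0
```

Run:
```python
from h import *
st(); plan([bx((-20,60,42),0),bx((-20,30,42),0)])
guard("top"); p=arm.capture("side")
for o in arm.mark_of("red_tip",p)[:2]: print(o)
pts=proj(p,[b2w((-20,17,95)),b2w((-20,-17,95))]); print("expected tip on/off",pts.round(1))
u,v=pts[0].astype(int); cv2.imwrite("pics/s6.png",cv2.resize(p["color"][v-60:v+60,u-75:u+75],None,fx=5,fy=5,interpolation=2)[:,:,::-1])
```

```text
t 13.3 box [-15.   60.8 117.2] z_tool(box) [ 0.001 -0.001 -1.   ] y [ 0.009 -1.     0.001] F [ 0.37 -0.42  0.  ] q [-0.3   0.38  0.72  2.03 -0.34  0.84  0.28]
[-0.005  0.001  0.075] [ 0.  -0.   0.1]
[-0.005  0.031  0.075] [ 0.  -0.   0.1]
top 487
  x 50 n 8 z [ 82. 110. 119.] y [-39.  11.]
  x 65 n 83 z [145. 162. 175.] y [-36.  37.]
  x 80 n 191 z [132. 139. 182.] y [-36.  36.]
  x 95 n 165 z [126. 133. 139.] y [-37.  34.]
  x 110 n 40 z [123. 130. 137.] y [-34.  32.]
{'location': [343.8, 306.4], 'conf': 0.46}
expected tip on/off [[342.2 311.5]
 [358.1 310.3]]
```

View pics/s6.png

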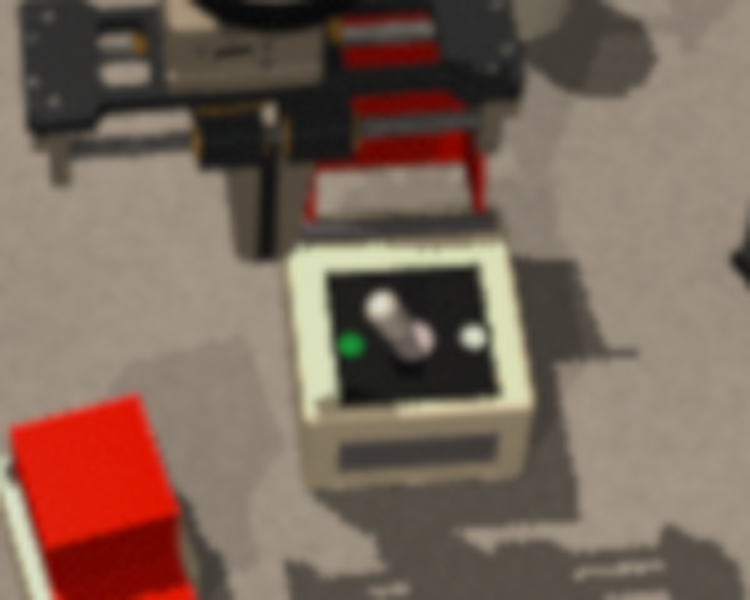

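The picture shows the guard standing open and the toggle knob at crop (380,303), leaning to the green dot at (350,345). The white dot is at (472,337). The finger is at (265,255), on the robot side. I descend beside the toggle.

Call:
carry_out(
  rows=[-0.003,0.001,0.02,0,0,0,-1,-0.005,0.001,0.04,0,0,0,-1,-0.005,0.001,0.058,0,0,0,-1,-0.005,0.001,0.07,0,0,0,-1,-0.005,0.001,0.072,0,0,0,-1],
)

```text
clock: 13.95
eef_pos: [0.4799, -0.1863, 0.0455]
ee_rot: [-0.0, 0.818, 0.575, -0.0]
contact_force: [0.1, -0.1, -0.1]
finger_gap: 0.005
finger_force: 0.0
```

Call:
carry_out(
  rows=[0,0.008,0,0,0,0,-1,0,0.016,0,0,0,0,-1,0,0.022,0,0,0,0,-1,0,0.028,0,0,0,0,-1,0,0.033,0,0,0,0,-1,0,0.033,0,0,0,0,-1],
)

```text
clock: 14.55
eef_pos: [0.5113, -0.1971, 0.0452]
ee_rot: [-0.0, 0.818, 0.575, -0.0]
contact_force: [-0.8, 1.2, 0.3]
finger_gap: 0.002
finger_force: 0.3
```

Run:
```python
from h import *
st()
s=arm.get_state(); print(R.from_euler('z',-YAW).apply(s["contact_force"]).round(2))
p=arm.capture("side"); print(proj(p,[b2w((-20,17,95)),b2w((-20,-17,95))]).round(1)); print([ (o["location"],round(o["conf"],2)) for o in arm.mark_of("red_tip",p)])
u,v=342,311; cv2.imwrite("pics/s7.png",cv2.resize(p["color"][v-60:v+60,u-75:u+75],None,fx=5,fy=5,interpolation=2)[:,:,::-1])
```

```text
t 14.55 box [-22.9  27.   45.2] z_tool(box) [-0.  0. -1.] y [ 0.004 -1.    -0.   ] F [-0.76  1.16  0.25] q [-0.18  0.55  0.63  1.99 -0.47  0.75  0.38]
[0.83 1.11 0.25]
[[342.2 311.5]
 [358.1 310.3]]
[([346.7, 307.0], 0.57)]
```

View pics/s7.png

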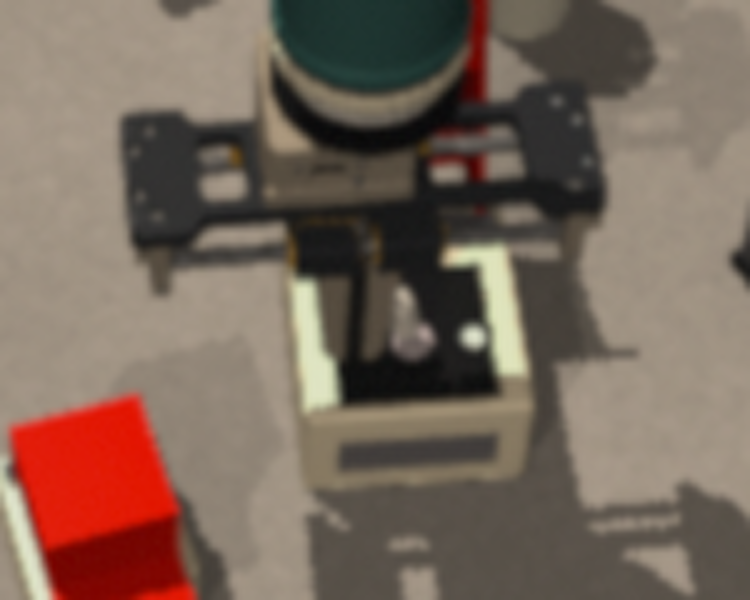

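The finger touches the toggle, which is now tilting: the knob is at (405,303). I push on gently.

Call:
carry_out(
  rows=[0.002,0.004,0,0,0,0,-1,0.002,0.008,0,0,0,0,-1,0.002,0.012,0,0,0,0,-1,0.002,0.016,0,0,0,0,-1,0.002,0.018,0,0,0,0,-1,0.002,0.018,0,0,0,0,-1],
)

```text
clock: 15.25
eef_pos: [0.5284, -0.2011, 0.0452]
ee_rot: [-0.001, 0.818, 0.575, -0.0]
contact_force: [-4.4, 2.2, 4.1]
finger_gap: 0.003
finger_force: 2.7
```

Call:
carry_out(
  rows=[0,0.002,0,0,0,0,-1,0,0.004,0,0,0,0,-1,0,0.004,0,0,0,0,-1],
)

```text
clock: 15.55
eef_pos: [0.5287, -0.2011, 0.0449]
ee_rot: [-0.004, 0.818, 0.575, -0.002]
contact_force: [-11.7, 5.5, 12.4]
finger_gap: 0.009
finger_force: 8.3
```

```bash
cat > fc.py <<'E'
from h import *
st(); s=arm.get_state(); print("Fbox",R.from_euler('z',-YAW).apply(s["contact_force"]).round(2),s["finger_force"])
p=arm.capture("side"); print([ (o["location"],round(o["conf"],2)) for o in arm.mark_of("red_tip",p)])
E
python3 fc.py
```

```text
t 15.55 box [-20.7   9.2  44.9] z_tool(box) [ 0.002  0.008 -1.   ] y [ 0.004 -1.    -0.008] F [-11.74   5.52  12.43] q [-0.17  0.58  0.62  1.94 -0.48  0.78  0.38]
Fbox [ 1.18 12.92 12.43] 8.268104195594788
[([356.8, 308.3], 0.52), ([344.9, 296.1], 0.48)]
```

The force is rising against something hard, either the stop or the boss. I back off and measure the knob.

Call:
carry_out(
  rows=[0,-0.008,0,0,0,0,-1,0,-0.016,-0.005,0,0,0,-1,0,-0.03,-0.01,0,0,0,-1,0,-0.045,-0.012,0,0,0,-1,0,-0.045,-0.012,0,0,0,-1],
)

```text
clock: 16.15
eef_pos: [0.4892, -0.1869, 0.0577]
ee_rot: [-0.0, 0.818, 0.575, 0.0]
contact_force: [0.4, -0.3, 0.2]
finger_gap: 0.006
finger_force: 0.0
```

```bash
python3 fc.py
python3 - <<'E'
from h import *
for n in ("side","top"):
    p=arm.capture(n); q=(cloud(p)-O)@R.from_euler('z',YAW).as_matrix()*1000
    m=(abs(q[...,0]+20)<22)&(abs(q[...,1])<32)&(q[...,2]>74)&(q[...,2]<112)
    k=q[m]; v,u=np.nonzero(m); print(n,len(k)); 
    if len(k):
        for lo,hi in((74,84),(84,92),(92,112)):
            j=(k[:,2]>=lo)&(k[:,2]<hi)
            if j.any(): print(lo,j.sum(),np.median(k[j],0).round(1),"px",u[j].mean().round(1),v[j].mean().round(1))
    for th in (-.45,-.3,.0,.3,.45): print(th,proj(p,b2w((-20,-33*np.sin(th),60+33*np.cos(th)))).round(1),end=" ")
    print()
    c=p["color"].astype(int); u0,v0=(350,312) if n=="side" else proj(p,b2w((-20,0,90)))[0].astype(int)
    g=c[v0-12:v0+12,u0-14:u0+16].min(-1); print(u0-14,v0-12); print(g[::2])
E
```

```text
t 16.15 box [-20.9  51.3  57.7] z_tool(box) [ 0.001 -0.    -1.   ] y [ 0.003 -1.     0.   ] F [ 0.36 -0.28  0.23] q [-0.22  0.5   0.65  2.04 -0.44  0.74  0.37]
Fbox [-0.14 -0.43  0.23] 0.0
[([342.9, 298.6], 0.67), ([357.9, 306.8], 0.49)]
side 61
74 22 [-23.1  -5.7  79.9] px 352.9 315.6
84 24 [-21.7 -10.6  89.2] px 355.4 312.8
92 15 [-21.3 -13.1  94.2] px 356.3 311.1
-0.45 [[343.4 312.9]] -0.3 [[345.5 312.2]] 0.0 [[350.1 311.5]] 0.3 [[354.6 311.5]] 0.45 [[356.7 311.8]] 
336 300
[[ 41  50  52  54  56  61  67  78  95 116 122 123 128 132 128 127 136 132
  127 137 141 141 141 141 144 153 160 158 160 160]
 [113 146 155 155 155 156 157 159 161 163 165 170 178 181 180 177 180 177
  176 179 180 180 180 179 175 170 173 180 184 185]
 [114 134 137 137 135 135 135 133 128 118 116 115 109 107 107 104 101  94
   92  90  88  83  82  81  77  74  97 140 170 179]
 [ 40  38  36  34  32  30  30  30  31  30  31  30  31  30  31  30  30  29
   28  29  29  28  28  26  26  33  66 117 156 172]
 [ 28  27  27  25  26  26  27  26  28  29  29  30  28  30  29  29  31  46
   68  94 108  89  59  36  25  28  46  95 14
[... 1802 characters left out ...]
 36  28  37  37  48  69
   82  74  61  43  42  40  37  41  41  32  39  35]
 [ 28  31  40  32  34  31  39  32  38  38  22  19  30  36  55  69  87  76
   57  43  36  43  31  43  37  41  36  38  37  46]
 [ 31  26  32  26  34  29  22  31  28  32  29  34  51  72  90  88  72  56
   48  41  37  39  36  36  39  40  39  48  46  47]
 [ 29  30  36  30  28  15  30  27  31  28  42  69  97 107  87  62  49  45
   44  45  38  45  42  43  40  35  46  53  53  53]
 [ 66  54  41  33  25  24  20  41  37  59  85  97  84  66  53  51  47  51
   47  47  44  40  41  40  40  36  44  31  37  44]
 [156 144 120  76  36  32  35  53  83  93  87  74  48  56  53  55  55  53
   54  47  46  42  34  41  48  40  40  42  39  39]]
```

The knob slope fits a lean of 0.477 rad toward the white side, so the toggle is fully over at its 0.45 stop. Next I go up, over and behind the open lip.

Run:
```python
from h import *
plan([bx((-21,45,190),0),bx((110,0,190),0),bx((110,0,132),0)])
```

```text
[-0.     0.004 -0.133] [0. 0. 0.]
[ 0.131  0.05  -0.132] [0. 0. 0.]
[ 0.131  0.05  -0.074] [0. 0. 0.]
```

Call:
carry_out(
  rows=[0,0,-0.045,0,0,0,-1,0,0.004,-0.09,0,0,0,-1,0,0.004,-0.133,0,0,0,-1,0,0.004,-0.14,0,0,0,-1,0.04,0.02,-0.14,0,0,0,-1,0.08,0.035,-0.14,0,0,0,-1,0.12,0.05,-0.14,0,0,0,-1,0.131,0.05,-0.135,0,0,0,-1],
)

```text
clock: 17.15
eef_pos: [0.5847, -0.076, 0.1912]
ee_rot: [-0.0, 0.816, 0.578, 0.001]
contact_force: [-0.1, 1.0, -0.5]
finger_gap: 0.007
finger_force: 0.0
```

Run:
```python
from h import *
st(); plan([bx((110,0,132),0)]); guard("side")
```

```text
t 17.15 box [116.   -0.6 191.2] z_tool(box) [ 0.001 -0.    -1.   ] y [ 0.011 -1.     0.   ] F [-0.14  0.95 -0.52] q [-0.48  0.42  0.72  1.79 -0.31  1.05  0.02]
[-0.006 -0.001  0.059] [ 0.  -0.   0.1]
side 1366
  x 35 n 19 z [68. 78. 90.] y [-39.  37.]
  x 50 n 74 z [ 76. 101. 134.] y [-39.  39.]
  x 65 n 580 z [104. 156. 176.] y [-38.  36.]
  x 80 n 442 z [ 54.  71. 180.] y [-37.  38.]
  x 95 n 248 z [73. 87. 98.] y [-34.  27.]
```

Call:
carry_out(
  rows=[-0.002,0,0.02,0,0,0,-1,-0.004,0,0.04,0,0,0,-1,-0.006,0,0.059,0,0,0,-1,-0.01,0,0.059,0,0,0,-1,-0.016,0,0.059,0,0,0,-1,-0.022,0,0.059,0,0,0,-1,-0.028,0,0.059,0,0,0,-1],
)

```text
clock: 17.9
eef_pos: [0.5723, -0.1084, 0.1343]
ee_rot: [0.0, 0.818, 0.575, 0.001]
contact_force: [0.3, -0.4, 0.4]
finger_gap: 0.005
finger_force: 0.2
```

Run:
```python
from h import *
st(); guard("side")
```

```text
t 17.9 box [ 81.3   0.  134.3] z_tool(box) [ 0.001 -0.001 -1.   ] y [ 0.003 -1.     0.001] F [ 0.33 -0.38  0.35] q [-0.4   0.47  0.69  1.86 -0.37  0.94  0.11]
side 1196
  x 35 n 30 z [ 69.  82. 111.] y [-39.  38.]
  x 50 n 500 z [103. 155. 179.] y [-38.  38.]
  x 65 n 229 z [ 87. 177. 186.] y [-38.  38.]
  x 80 n 389 z [ 58.  76. 105.] y [-37.  37.]
  x 95 n 48 z [ 82.  91. 137.] y [-32.  36.]
```

The lip has begun to move forward, so I continue.

Call:
carry_out(
  rows=[-0.006,0,0,0,0,0,-1,-0.012,0,0,0,0,0,-1,-0.018,0,0,0,0,0,-1,-0.024,0,0,0,0,0,-1,-0.03,0,0,0,0,0,-1,-0.036,0,0,0,0,0,-1,-0.042,0,0,0,0,0,-1,-0.048,0,0,0,0,0,-1],
)

```text
clock: 18.75
eef_pos: [0.5554, -0.153, 0.1332]
ee_rot: [-0.0, 0.818, 0.575, -0.0]
contact_force: [0.2, -0.8, -0.7]
finger_gap: 0.007
finger_force: 0.1
```

Call:
carry_out(
  rows=[-0.006,0,0,0,0,0,-1,-0.012,0,0,0,0,0,-1,-0.018,0,0,0,0,0,-1,-0.024,0,0,0,0,0,-1,-0.03,0,0,0,0,0,-1,-0.036,0,0,0,0,0,-1,-0.042,0,0,0,0,0,-1,-0.042,0,0,0,0,0,-1],
)

```text
clock: 19.55
eef_pos: [0.5409, -0.1932, 0.1333]
ee_rot: [-0.0, 0.819, 0.574, -0.0]
contact_force: [-0.6, -0.5, 0.6]
finger_gap: 0.004
finger_force: 0.0
```

Run:
```python
from h import *
st(); guard("side"); guard("top")
```

```text
t 19.55 box [ -9.1   0.5 133.3] z_tool(box) [-0.  0. -1.] y [ 0.002 -1.    -0.   ] F [-0.65 -0.53  0.6 ] q [-0.26  0.47  0.71  1.88 -0.37  0.94  0.27]
side 706
  x -40 n 53 z [159. 163. 166.] y [-30.  35.]
  x -25 n 51 z [138. 162. 211.] y [-33.  34.]
  x -10 n 247 z [132. 137. 144.] y [-36.  38.]
  x 5 n 211 z [133. 147. 154.] y [-38.  39.]
  x 20 n 121 z [132. 156. 161.] y [-37.  39.]
  x 35 n 16 z [102. 120. 142.] y [39. 39.]
  x 50 n 7 z [ 97. 107. 116.] y [38. 39.]
top 738
  x 5 n 72 z [148. 154. 162.] y [-36.  32.]
  x 20 n 182 z [144. 156. 164.] y [-36.  34.]
  x 35 n 189 z [127. 140. 152.] y [-36.  36.]
  x 50 n 167 z [110. 123. 133.] y [-36.  34.]
  x 65 n 128 z [ 94. 106. 116.] y [-37.  32.]
```

The guard is at about 53° and falling. I withdraw upward and let it shut.

Call:
carry_out(
  rows=[0,0,-0.02,0,0,0,-1,0,0,-0.05,0,0,0,-1,0,0,-0.09,0,0,0,-1,0,0,-0.12,0,0,0,-1,0,0,-0.14,0,0,0,-1,0,0,-0.14,0,0,0,-1,0,0,-0.14,0,0,0,-1,0,0,-0.14,0,0,0,-1],
)

```text
clock: 20.45
eef_pos: [0.5408, -0.1914, 0.2718]
ee_rot: [-0.001, 0.818, 0.575, -0.001]
contact_force: [0.1, 0.5, 0.5]
finger_gap: 0.004
finger_force: 0.0
```

Call:
carry_out(
  rows=[-0.04,-0.04,0,0,0,0,-1,-0.07,-0.08,0,0,0,0,-1,-0.07,-0.12,0,0,0,0,-1,-0.07,-0.12,0,0,0,0,-1,-0.07,-0.12,0,0,0,0,-1,-0.07,-0.12,0,0,0,0,-1],
)

```text
clock: 21.05
eef_pos: [0.4059, -0.217, 0.2731]
ee_rot: [0.0, 0.818, 0.576, -0.001]
contact_force: [0.4, -0.3, -0.5]
finger_gap: 0.004
finger_force: 0.0
```

Run:
```python
from h import *
st(); guard("top"); p=guard("side")
W=cloud(p)
for t in("cup","stapler","toner","blue_box"):
    for o in arm.outline_of(t,p)[:1]: print(t,round(o["conf"],2),np.nanmedian(W[o["region"]],0).round(3))
cv2.imwrite("pics/s8.png",cv2.resize(p["color"][150:450,200:500],None,fx=1.9,fy=1.9,interpolation=2)[:,:,::-1])
```

```text
t 21.05 box [-77.6 119.2 273.1] z_tool(box) [-0.001  0.001 -1.   ] y [ 0.005 -1.    -0.001] F [ 0.42 -0.29 -0.5 ] q [-0.38  0.02  0.83  1.98 -0.02  1.15  0.11]
top 1197
  x -85 n 121 z [61. 68. 74.] y [-36.  32.]
  x -70 n 147 z [61. 68. 75.] y [-35.  34.]
  x -55 n 85 z [ 63.  71. 116.] y [-34.  34.]
  x -40 n 158 z [106. 113. 121.] y [-36.  35.]
  x -25 n 159 z [107. 113. 119.] y [-35.  34.]
  x -10 n 156 z [107. 113. 119.] y [-36.  34.]
  x 5 n 153 z [106. 113. 120.] y [-36.  33.]
  x 20 n 153 z [106. 113. 120.] y [-36.  34.]
  x 35 n 65 z [107. 113. 119.] y [-35.  34.]
side 2327
  x -85 n 220 z [63. 67. 70.] y [-35.  37.]
  x -70 n 231 z [64. 67. 70.] y [-34.  37.]
  x -55 n 663 z [ 65.  85. 113.] y [-35.  36.]
  x -40 n 244 z [107. 113. 116.] y [-35.  39.]
  x -25 n 230 z [108. 113. 116.] y [-35.  39.]
  x -10 n 220 z [109. 113. 116.] y [-35.  37.]
  x 5 n 217 z [108. 113. 116.] y [-36.  39.]
  x 20 n 219 z [106. 112. 116.] y [-36.  39.]
  x 35 n 81 z [108. 112. 115.] y [-33.  39.]
cup 0.84 [ 0.702 -0.016  0.055]
stapler 0.79 [ 0.734 -0.26   0.044]
toner 0.95 [0.478 0.394 0.065]
blue_box 0.44 [0.501 0.211 0.044]
```

View pics/s8.png

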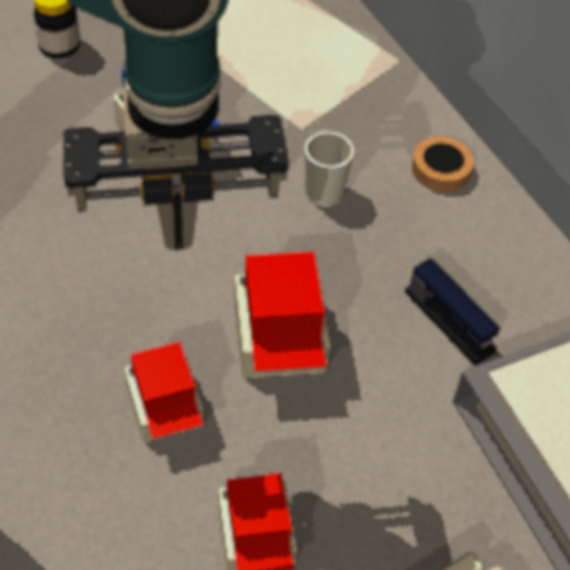

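The red guard at (285,310) is fully shut, with its top flat at 113 mm and its lip at 67 mm. The cup at (328,167), the stapler at (450,310) and the decoys have not moved, and the arm is clear.

```bash
python3 -c "
from bench import arm; print(arm.hand_in())"
```

```text
the job is handed in; nothing more can be done
None
```

The copier is switched off: I lifted the red guard until it stayed open, pushed the toggle over to the white dot, and shut the guard fully again. The cup, stapler and toner jar measured unmoved and the arm stayed clear of the blue switch. The first lift missed the lip without moving anything, and the job was handed in at about 21 s.

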